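Static balance check of grinding wheels on knife-edge ways

TASK

One of the three grinding wheels on the knife-edge ways has a heavy side: find it and take it out. With a gentle push on the arbor roll each wheel about half a turn, so that its red stripe comes into the lower half, and let go: a wheel in balance stays like that, the heavy-sided one always swings round until its stripe is at the top again. Set that one down in a pair of vees of the red reject rest and leave the other two standing free on the ways, clear of each other and of the end stops, stripes in the lower half; do not disturb the loupe, the steel weight or the blue tin.

Things in the scene. Friction and masses are not known exactly. Their poses are not given: they have to be found in the camera images.
- ways: balancing stand, fixed: grey base 152 x 470 mm, two level steel knife-edge ways along its y axis, at x = +-56 mm, 74 mm above the bench. Origin on the bench under its middle; y points to its left end. The wheels stand across the ways in a row, arbor along x, arbor axis 82 mm above the bench. Stops let a wheel centre go to y = +-213 mm
- rest: red reject rest, fixed: base 132 x 196 mm with two upright plates (at x = +56 and -56 mm), each with two 90 degree vees, into which a wheel's journals are lowered with the arbor along x. Origin on the bench under its middle
- seat_left (a point): middle of the arbor axis of a wheel seated in the left pair of vees of the reject rest (y = +47 mm), 58 mm above the bench; vees open upwards, the arbor may be lowered up to 10 mm off-centre in y
- seat_right (a point): the same for the right pair of vees (y = -47 mm)
- wheel_a_center (a point): grey grinding wheel, 72 mm diameter, 14 mm thick, on an polished arbor 152 mm long, 0.3 kg. Point: wheel centre on the arbor axis; x along the arbor. Out from the middle: flange (34 mm dia) to 12 mm, bare spindle (9 mm dia) to 40, journal (16 mm dia, rolls on the ways, 50 mm a turn) to 68, end nut (22 mm dia) to 76. Pushed at its rim it skids instead of rolling: push the spindle
- wheel_b_center (a point): a second such wheel, alike in looks and size; point and axes as for wheel_a. Each wheel has a red stripe on its rim and faces, on its own +z side, at the top at the start. Rolling resistance is tiny: let go at 20 mm/s, a wheel in balance may coast on for 5 to 30 mm. The heavy-sided one is back within half a second and swings to and fro for some seconds
- wheel_c_center (a point): a third such wheel, alike in looks and size; point and axes as for wheel_a. Wheels start 90 to 140 mm apart, at rest, in any order. From above, a wheel can be gripped across its 14 mm thickness near the top of the rim, fingers closing along the arbor; open fingers either side of the wheel, coming down behind the spindle, can push it evenly along
- loupe: black tapered loupe, 38 mm wide, 37 mm tall, standing on the bench; a bystander
- steel_weight: brown turned steel weight, 45 mm diameter, 51 mm tall, on the bench; a bystander
- paste_tin: round blue tin, 55 mm diameter, 22 mm tall, on the bench; a bystander
Mind the look-alikes: they are no part of the job. Leave any orange look-alike of the part that bears wheel_b_center alone.

How it is judged:
By the outcome, as a careful person would: the job done as asked, in the order asked, and still so for the second after the job is handed in, with the robot touching nothing.
It also fails if it takes over 58 s, if anything falls off the work surface, if the arm or the gripper's body presses on something with over 40 N, if the wrist force passes 120 N, or if a joint passes its speed limit or range.

ROBOT

A 7-joint arm with a two-finger parallel gripper is mounted at the origin on a cart in front of the work surface, level with it; the furniture and walls round the work are solid. World frame = base frame: x ahead of the robot, y to its left, z up, the work surface at z = 0. Lengths are in m, angles in degrees, forces in N, time in s.
With the tool pointing down it reaches from about 0.4 to 0.875 m from the base axis. Payload 6.5 kg.
Tool frame: the origin (TCP) lies at the centre of the arm's flange, where the gripper is bolted on; the fingertips stand 173 mm ahead of it and the grasp point (between the pads) lies 155 mm ahead of it; z points along the fingers, y is the line along which they close (so a half turn about z gives the same grasp; the last joint's range is limited). The gripper opens to 85 mm and grips with 20 to 120 N. Pads are 22 mm wide; open, the fingers measure 114 mm over their backs; the gripper's body (76 mm by 85 mm) begins 54 mm behind the grasp point. The pads swing forward as they close: fully open they stand 13 mm farther back than shut.
Start: joints at [-76.329, 30.733, -0.252, 88.115, 0.149, 61.152, -4.079], TCP at [0.195, 0.62, 0.405] pointing down, gripper open.
Joint ranges: [-154.64, 154.64], [-21.42, 123.67], [-72.66, 72.17], [13.99, 137.28], [-74.86, 254.86], [10.95, 109.41], [-158.01, 158.01]. Speed limits (degrees/s): [136.94, 136.94, 180, 180, 180, 180, 180].

INTERFACE

Orientations are given as a 3x3 rotation matrix whose columns are the frame's x, y, z axes.
In Python, from rig import readout, snapshot, workorder gives the robot as it stands.
- The arm moves only by the shell command python3 -m handwheel 'ROWS'. ROWS is JSON, a list of rows, each an object with "fingers": the opening, from 0 (shut) to 1 (fully open); "xyz": the shift along the tool's x, y, z as a fraction of full scale, a list of three; "rotation": the turn, a rotation vector about the tool's x, y, z as a fraction of full scale, a list of three. In form: [{"fingers": fingers, "xyz": [x, y, z], "rotation": [wx, wy, wz]}, ...]. A call has 1 to 8 rows; each row shifts and turns the commanded pose from where the row before left it, along the tool's axes as they then stand; what a row does not reach is not made up. Full scale, the value 1, is 0.04 m for a shift and 0.12 rad for a turn. A row lasts 1/12 s, in which the tool goes at most 41.7 mm and 7.16 degrees, less where a joint would pass 70% of its speed; a pose out of reach is approached as far as the arm can. A call with a number of a shift or a turn outside -1 to 1 is refused whole. A call with a gripper value outside its range is refused whole. The fingers move at their own pace and stop on an object; the grip force is fixed at half the most. Time passes only in rows, so rows that do not move let the fingers close. It gives the time, the measured TCP pose, the force, the opening and the grip force at its end, in the units of the state.
- readout.state(): the state, without advancing time (a new reading comes with each control period).
- snapshot(name): name is "scene" or "top" or "wrist"; returns a dict with "frame" (400x640x3 uint8, red, green, blue), "fx", "fy", "cx", "cy" (pixels), "rvec" (rotation vector, rad) and "tvec" (3), from world to camera coordinates, as OpenCV has them; the wrist camera has in their place "tool_from_camera" (4x4, takes a point from camera to tool coordinates, whose origin is the TCP and whose axes are the flange's). Camera axes: x right, y down, z forward; pixel columns grow to the right and rows downward; lengths in m; the calibration is good to about 2 mm. A picture is of the moment at which its call begins: read the wrist's pose just before it. There is no depth.
- workorder.finish_job(): hands the job in; it is judged then, once.
The state is a dict: "t": time; "qpos": joint angles; "dq": joint speeds; "tau": joint torques, N m; "eef_pos": TCP position; "tool_rot": TCP orientation; "ft_force": force on the tool from outside, world axes, zero at the start; "ft_torque": the same for the moment, N m; "grip_width": finger opening in m; "grip_force": force on a finger pad.
Only numpy, scipy, OpenCV 4.12 (cv2) and the standard library are available. Lean on these libraries where they do the work, as an engineer would, in place of code of your own. Each camera call takes 0.05 s, during which the arm holds its last target. There are 200 camera calls.

## Working session

There is one attempt and no reset: what is moved stays moved. The work goes in short steps, Python scripts to look and compute and a shell command to move; the robot and the scene stay as the last step left them, time stands still between calls to the robot, and variables do not carry over. Pictures are saved under pics/ and viewed, at most 10 in all, crops included, and the job is handed in when it is done.

```bash
mkdir -p pics; ls; cat > h.py <<'E'
import numpy as np,cv2
from rig import readout,snapshot,workorder
def save(s,n): cv2.imwrite('pics/'+n,s["frame"][:,:,::-1])
def cam(s):
    if 'rvec' in s:
        R=cv2.Rodrigues(np.array(s['rvec'],float))[0]; t=np.array(s['tvec'],float).ravel(); return R,t
    st=readout.state(); T=np.eye(4);T[:3,:3]=np.array(st['tool_rot']);T[:3,3]=st['eef_pos']
    M=np.linalg.inv(T@np.array(s['tool_from_camera'])); return M[:3,:3],M[:3,3]
def px2w(s,u,v,z,RT=None):
    R,t=RT or cam(s); d=R.T@np.array([(u-s['cx'])/s['fx'],(v-s['cy'])/s['fy'],1]); c=-R.T@t
    return c+d*(z-c[2])/d[2]
def w2px(s,p,RT=None):
    R,t=RT or cam(s); q=R@np.array(p,float)+t; return np.array([q[0]/q[2]*s['fx']+s['cx'],q[1]/q[2]*s['fy']+s['cy']])
E
python3 - <<'E'
from h import *
for n in ("top","scene"):
    s=snapshot(n); save(s,n+'0.png'); R,t=cam(s); print(n,-R.T@t,s['fx'])
st=readout.state(); print(st['t'],st['eef_pos'],st['tool_rot'],st['grip_width'],st['ft_force'])
E
```

```text
pics
top [ 0.36511792 -0.00529583  1.33697642] 449.11844183911944
scene [ 0.10312579 -0.71224343  0.58010439] 373.9784858983128
0.1 [0.19497872 0.61976184 0.40392199] [[-9.53917836e-01  3.00067731e-01 -3.44744858e-04]
 [ 3.00067906e-01  9.53916676e-01 -1.49235111e-03]
 [-1.18948542e-04 -1.52702720e-03 -9.99998827e-01]] 0.08517708898825074 [-0.782932   -0.09656658 -0.10245465]
```

View pics/top0.png

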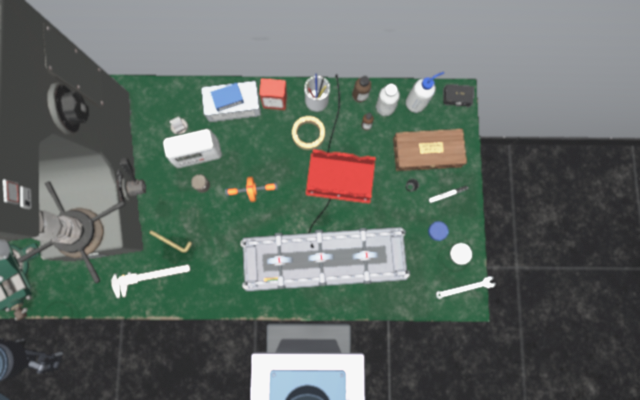

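View pics/scene0.png

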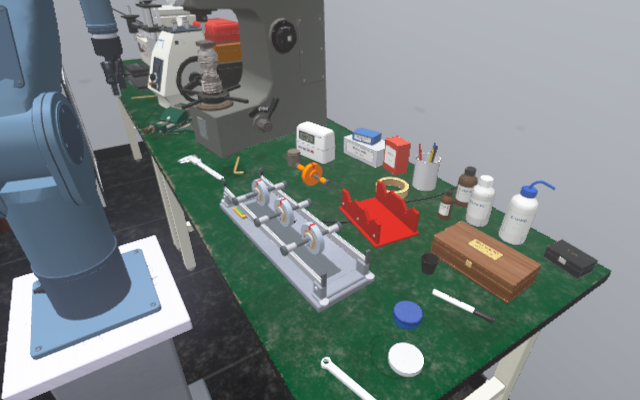

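The top view shows the ways spanning (243–407, 230–288) with wheels at about (279,260), (322,257) and (365,255). The rest is at (341,176). Bystanders: loupe (411,185), weight (200,183), tin (438,231).
Things that could be taken for a wheel: the three grey wheels on the ways, and the orange one at (251,188). I choose the grey ones and leave the orange alone. A close crop will check that choice.

```bash
python3 - <<'E'
from h import *
s=snapshot("top")
im=s["frame"][:,:,::-1][145:295,235:415]
cv2.imwrite('pics/crop1.png',cv2.resize(im,None,fx=4,fy=4,interpolation=cv2.INTER_CUBIC))
for n,(u,v,z) in dict(a=(279,260,.082),b=(322,257,.082),c=(365,255,.082),rest=(341,176,.03)).items(): print(n,px2w(s,u,v,z))
E
```

```text
a [0.41175254 0.08251199 0.082     ]
b [ 0.42092627 -0.0367651   0.082     ]
c [ 0.42736329 -0.156473    0.082     ]
rest [ 0.6637187  -0.09360228  0.03      ]
```

View pics/crop1.png

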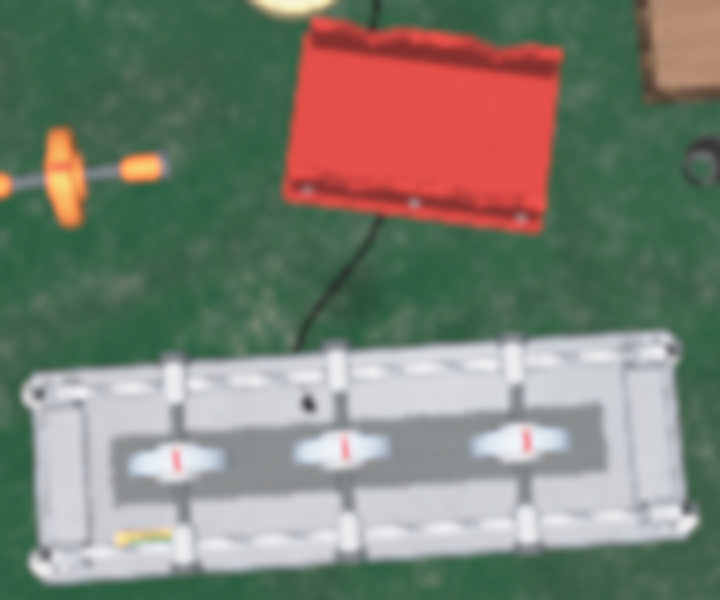

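The crop shows three grey wheels, each with its red stripe up, at crop pixels (177,461), (345,450) and (527,441). The orange look-alike is off the ways, so the choice holds. The rest corners are visible too.

```bash
python3 - <<'E'
from h import *
s=snapshot("top"); f=s['frame'].astype(int)
C=lambda u,v,z: px2w(s,235+(u+.5)/4-.5,145+(v+.5)/4-.5,z)
P=[C(35,390,.085),C(672,347,.085),C(690,520,.085),C(45,565,.085)]
print('ways mid',np.mean(P,0)); d=(P[0]-P[1])[:2]; d2=(P[3]-P[2])[:2]; w=(P[0]-P[3])[:2]
for q in(d,d2): print(np.linalg.norm(q),np.degrees(np.arctan2(-q[0],q[1])))
print(w,np.linalg.norm(w))
for z in(.01,.06,.075):
  Q=[C(313,20,z),C(562,47,z),C(543,232,z),C(285,200,z)]
  print('rest',z,np.mean(Q,0)); 
  for q in(Q[0]-Q[1],Q[3]-Q[2],): print(np.linalg.norm(q),np.degrees(np.arctan2(-q[0],q[1])))
  q=Q[0]-Q[3];print(np.linalg.norm(q),np.degrees(np.arctan2(q[1],q[0])))
# stripes
red=(f[:,:,0]-f[:,:,1]>50)&(f[:,:,0]-f[:,:,2]>40)
red[:240]=0;red[275:]=0;red[:,:240]=0;red[:,410:]=0
n,l,st,c=cv2.connectedComponentsWithStats(red.astype(np.uint8))
for i in range(1,n): print(st[i],c[i],px2w(s,*c[i],.117))
E
```

```text
ways mid [ 0.41722527 -0.0450829   0.085     ]
0.44596698474121205 4.320363903241465
0.444906854166267 4.338744446212166
[0.11981572 0.01067846] 0.12029062862505913
rest 0.01 [ 0.66945896 -0.09515597  0.01      ]
0.1909498792632821 -5.8326341613207235
0.19495782144922694 -6.68143360432295
0.1412355391021131 -8.116524785117154
rest 0.06 [ 0.6579915  -0.09177007  0.06      ]
0.18375495565532035 -5.832634161320723
0.1876118800036826 -6.6814336043229545
0.1359138341683913 -8.116524785117152
rest 0.075 [ 0.65455126 -0.0907543   0.075     ]
0.18159647857293187 -5.832634161320707
0.18540809757001933 -6.681433604322965
0.13431732268827487 -8.116524785117145
[366 253   2   5   8] [366.375 255.   ] [ 0.42565546 -0.15598211  0.117     ]
[321 255   1   4   4] [321.  256.5] [ 0.42069344 -0.03317835  0.117     ]
[278 258   2   5   8] [278.625 259.625] [0.41144922 0.08109354 0.117     ]
```

```bash
python3 -m handwheel '[{"fingers":0.55,"xyz":[0,0,0],"rotation":[0,0,1]},{"fingers":0.55,"xyz":[0,0,0],"rotation":[0,0,1]},{"fingers":0.55,"xyz":[0,0,0],"rotation":[0,0,1]},{"fingers":0.55,"xyz":[0,0,0],"rotation":[0,0,1]},{"fingers":0.55,"xyz":[0,0,0],"rotation":[0,0,1]},{"fingers":0.55,"xyz":[0,0,0],"rotation":[0,0,1]},{"fingers":0.55,"xyz":[0,0,0],"rotation":[0,0,1]},{"fingers":0.55,"xyz":[0,0,0],"rotation":[0,0,1]}]'
```

```text
t: 0.87
eef_pos: [0.195, 0.62, 0.4045]
tool_rot: [[-0.296, 0.955, -0.0], [0.955, 0.296, -0.0], [-0.0, -0.0, -1.0]]
ft_force: [0.5, -0.7, 0.0]
grip_width: 0.047
grip_force: 0.0
```

```bash
python3 -m handwheel '[{"fingers":0.44,"xyz":[0,0,0],"rotation":[0,0,0.93]},{"fingers":0.44,"xyz":[0,0,0],"rotation":[0,0,0.93]},{"fingers":0.44,"xyz":[-0.96,0.29,0],"rotation":[0,0,0]},{"fingers":0.44,"xyz":[-0.96,0.29,0],"rotation":[0,0,0]},{"fingers":0.44,"xyz":[-0.96,0.29,0.15],"rotation":[0,0,0]},{"fingers":0.44,"xyz":[-0.96,0.29,0.15],"rotation":[0,0,0]},{"fingers":0.44,"xyz":[-0.96,0.29,0.15],"rotation":[0,0,0]},{"fingers":0.44,"xyz":[-0.96,0.29,0.15],"rotation":[0,0,0]}]'
python3 -m handwheel '[{"fingers":0.44,"xyz":[-0.96,0.29,0.15],"rotation":[0,0,0]},{"fingers":0.44,"xyz":[-0.96,0.29,0.15],"rotation":[0,0,0]},{"fingers":0.44,"xyz":[-0.96,0.29,0.15],"rotation":[0,0,0]},{"fingers":0.44,"xyz":[-0.96,0.29,0.15],"rotation":[0,0,0]},{"fingers":0.44,"xyz":[-0.96,0.29,0.15],"rotation":[0,0,0]},{"fingers":0.44,"xyz":[-0.96,0.29,0.15],"rotation":[0,0,0]},{"fingers":0.44,"xyz":[-0.96,0.29,0.15],"rotation":[0,0,0]},{"fingers":0.44,"xyz":[0,0,0],"rotation":[0,0,0]}]'
python3 - <<'E'
from h import *
s=snapshot("wrist"); save(s,'w1.png'); RT=cam(s); st=readout.state()
print(st['eef_pos'],st['grip_width'],np.array(st['tool_rot']).round(3).tolist())
R,t=RT; print(-R.T@t,R)
print(w2px(s,[.411,.081,.117],RT))
E
```

```text
t: 1.53
eef_pos: [0.2837, 0.3943, 0.3805]
tool_rot: [[-0.083, 0.997, 0.0], [0.997, 0.083, 0.0], [0.0, 0.0, -1.0]]
ft_force: [1.3, 0.4, -0.2]
grip_width: 0.0378
grip_force: 0.0
t: 2.2
eef_pos: [0.3882, 0.1281, 0.3382]
tool_rot: [[-0.072, 0.997, 0.0], [0.997, 0.072, -0.003], [-0.003, -0.0, -1.0]]
ft_force: [-0.3, -0.1, -0.3]
grip_width: 0.0375
grip_force: 0.0
[0.38741883 0.1313584  0.33846277] 0.03778347069454906 [[-0.075, 0.997, -0.0], [0.997, 0.075, -0.001], [-0.001, -0.0, -1.0]]
[0.38283456 0.19804676 0.30605364] [[ 9.97184956e-01  7.49789412e-02 -5.67476793e-04]
 [ 7.24874338e-02 -9.62058264e-01  2.63038912e-01]
 [ 1.91764334e-02 -2.62339581e-01 -9.64785058e-01]]
[346.70997248 305.5026311 ]
```

View pics/w1.png

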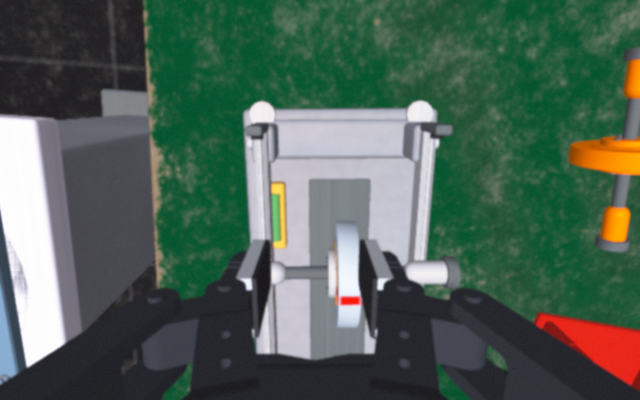

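Wrist view: wheel a's stripe is at (349,300) against a predicted (347,305). That agrees to about 2 mm, so wheel a is at about (.412,.0825). I move behind its spindle and descend.

```bash
python3 -m handwheel '[{"fingers":0.44,"xyz":[-0.97,0.26,0.35],"rotation":[0,0,0]},{"fingers":0.44,"xyz":[-0.97,0.26,0.35],"rotation":[0,0,0]},{"fingers":0.44,"xyz":[0,0,0],"rotation":[0,0,0]},{"fingers":0.44,"xyz":[0,0,0],"rotation":[0,0,0]}]'
python3 - <<'E'
from h import *
s=snapshot("wrist"); save(s,'w2.png'); RT=cam(s); f=s['frame'].astype(int); st=readout.state(); print(st['eef_pos'])
red=(f[:,:,0]-f[:,:,1]>80)&(f[:,:,0]-f[:,:,2]>80)
n,l,t,c=cv2.connectedComponentsWithStats(red.astype(np.uint8))
for i in range(1,n):
  if t[i][4]>15: print(t[i],px2w(s,*c[i],.117,RT))
E
```

```text
t: 2.58
eef_pos: [0.4134, 0.0599, 0.3109]
tool_rot: [[-0.079, 0.997, -0.001], [0.997, 0.079, -0.001], [-0.001, -0.001, -1.0]]
ft_force: [0.2, 0.8, -0.4]
grip_width: 0.0378
grip_force: 0.0
[0.41321225 0.06137849 0.31115872]
[ 588   35   52   41 1396] [0.53484304 0.15592691 0.117     ]
[624 122  16  41 450] [0.55233385 0.12114602 0.117     ]
[305 196  25  12 263] [0.41302358 0.08235825 0.117     ]
[ 525  261  115  129 9352] [0.55936516 0.03283788 0.117     ]
[503 365   5  10  36] [ 0.52220093 -0.00326506  0.117     ]
```

```bash
python3 -m handwheel '[{"fingers":0.44,"xyz":[-0.12,0.04,0.7],"rotation":[0,0,0]},{"fingers":0.44,"xyz":[0,0,0.7],"rotation":[0,0,0]},{"fingers":0.44,"xyz":[0,0,0.42],"rotation":[0,0,0]},{"fingers":0.44,"xyz":[0,0,0],"rotation":[0,0,0]},{"fingers":0.44,"xyz":[0,0,0],"rotation":[0,0,0]}]'
```

```text
t: 3.05
eef_pos: [0.4149, 0.0579, 0.2385]
tool_rot: [[-0.085, 0.996, -0.002], [0.996, 0.085, 0.0], [0.0, -0.001, -1.0]]
ft_force: [0.7, 0.5, -0.4]
grip_width: 0.038
grip_force: 0.0
```

```bash
python3 -m handwheel '[{"fingers":0.44,"xyz":[0.07,0,0],"rotation":[0,0,0]},{"fingers":0.44,"xyz":[0.06,0,0],"rotation":[0,0,0]},{"fingers":0.44,"xyz":[0.03,0,0],"rotation":[0,0,0]},{"fingers":0.44,"xyz":[0.03,0,0],"rotation":[0,0,0]},{"fingers":0.44,"xyz":[0.03,0,0],"rotation":[0,0,0]},{"fingers":0.44,"xyz":[0.03,0,0],"rotation":[0,0,0]},{"fingers":0.44,"xyz":[0.03,0,0],"rotation":[0,0,0]},{"fingers":0.44,"xyz":[0.03,0,0],"rotation":[0,0,0]}]'
python3 - <<'E'
from h import *
s=snapshot("wrist"); save(s,'w3.png'); st=readout.state(); print(st['eef_pos'],st['ft_force'])
E
```

```text
t: 3.72
eef_pos: [0.4142, 0.0687, 0.2385]
tool_rot: [[-0.083, 0.997, 0.0], [0.997, 0.083, -0.0], [-0.0, 0.0, -1.0]]
ft_force: [-0.7, -0.4, 0.8]
grip_width: 0.0376
grip_force: 0.2
[0.4141518  0.06897604 0.23845636] [-0.22743559 -0.13751834  0.34632997]
```

View pics/w3.png

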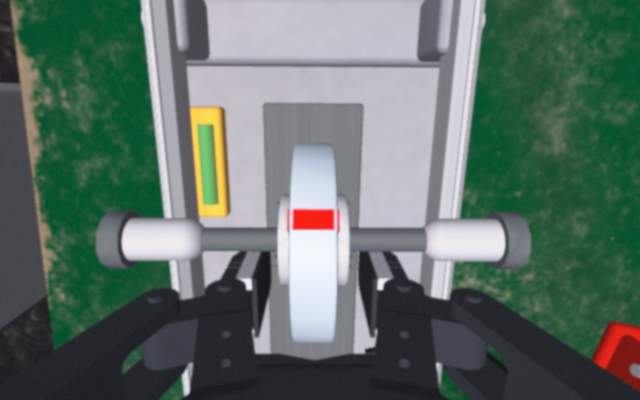

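The fingers straddle the wheel on the bare spindle, and the stripe is at (314,219). I carry on with the push.

```bash
python3 -m handwheel '[{"fingers":0.44,"xyz":[0.03,0,0],"rotation":[0,0,0]},{"fingers":0.44,"xyz":[0.03,0,0],"rotation":[0,0,0]},{"fingers":0.44,"xyz":[0.03,0,0],"rotation":[0,0,0]},{"fingers":0.44,"xyz":[0.03,0,0],"rotation":[0,0,0]},{"fingers":0.44,"xyz":[0.03,0,0],"rotation":[0,0,0]},{"fingers":0.44,"xyz":[0.03,0,0],"rotation":[0,0,0]},{"fingers":0.44,"xyz":[0.03,0,0],"rotation":[0,0,0]},{"fingers":0.44,"xyz":[0.03,0,0],"rotation":[0,0,0]}]'
cat > look.py <<'E'
from h import *
import sys
def look(name="wrist"):
    s=snapshot(name); RT=cam(s); f=s['frame'].astype(int); st=readout.state(); print('t',st['t'],'tcp',np.round(st['eef_pos'],4))
    red=(f[:,:,0]-f[:,:,1]>60)&(f[:,:,0]-f[:,:,2]>50)
    n,l,t,c=cv2.connectedComponentsWithStats(red.astype(np.uint8))
    for i in range(1,n):
        p=px2w(s,*c[i],.117,RT)
        if t[i][4]>3 and .39<p[0]<.45 and -.29<p[1]<.21: print(name,'stripe',t[i],p.round(4))
    return s,RT
if __name__=="__main__":
    for n in sys.argv[1:]: look(n)
E
python3 look.py wrist
```

```text
t: 4.43
eef_pos: [0.4134, 0.0784, 0.2385]
tool_rot: [[-0.083, 0.997, -0.0], [0.997, 0.083, -0.0], [-0.0, -0.0, -1.0]]
ft_force: [-0.2, -0.6, 0.8]
grip_width: 0.0375
grip_force: 0.1
t 4.4833 tcp [0.4134 0.0786 0.2385]
wrist stripe [297 141  33   4 127] [0.4088 0.1351 0.117 ]
wrist stripe [292 144   3   5  12] [0.4039 0.1339 0.117 ]
wrist stripe [331 144   4   5  13] [0.4138 0.1347 0.117 ]
```

```bash
python3 -m handwheel '[{"fingers":0.44,"xyz":[0.03,0,0],"rotation":[0,0,0]},{"fingers":0.44,"xyz":[0.03,0,0],"rotation":[0,0,0]},{"fingers":0.44,"xyz":[0.03,0,0],"rotation":[0,0,0]},{"fingers":0.44,"xyz":[0.03,0,0],"rotation":[0,0,0]},{"fingers":0.44,"xyz":[0.02,0,0],"rotation":[0,0,0]},{"fingers":0.44,"xyz":[0.02,0,0],"rotation":[0,0,0]},{"fingers":0.44,"xyz":[0.02,0,0],"rotation":[0,0,0]},{"fingers":0.44,"xyz":[0.01,0,0],"rotation":[0,0,0]}]'
python3 -m handwheel '[{"fingers":0.44,"xyz":[-0.5,0,0],"rotation":[0,0,0]},{"fingers":0.44,"xyz":[-0.5,0,-0.6],"rotation":[0,0,0]},{"fingers":0.44,"xyz":[-0.5,0,-1],"rotation":[0,0,0]},{"fingers":0.44,"xyz":[-0.9,0,-0.2],"rotation":[0,0,0]},{"fingers":0.44,"xyz":[-0.9,0,0],"rotation":[0,0,0]},{"fingers":0.44,"xyz":[0,0,0],"rotation":[0,0,0]}]'
python3 look.py wrist top
```

```text
t: 5.15
eef_pos: [0.4128, 0.0859, 0.2385]
tool_rot: [[-0.083, 0.997, -0.0], [0.997, 0.083, 0.0], [0.0, -0.0, -1.0]]
ft_force: [1.0, -0.7, 0.7]
grip_width: 0.0375
grip_force: 0.0
t: 5.65
eef_pos: [0.4239, -0.0505, 0.3091]
tool_rot: [[-0.074, 0.997, 0.004], [0.997, 0.074, -0.002], [-0.003, 0.004, -1.0]]
ft_force: [0.3, 0.5, -0.9]
grip_width: 0.0378
grip_force: 0.0
t 5.7 tcp [ 0.4236 -0.0476  0.3084]
wrist stripe [300 202  25  12 296] [ 0.4219 -0.0293  0.117 ]
wrist stripe [327 202   1  11  11] [ 0.4288 -0.0285  0.117 ]
t 5.75 tcp [ 0.4234 -0.0456  0.3079]
top stripe [366 253   2   4   6] [ 0.4261 -0.1559  0.117 ]
```

```bash
python3 -m handwheel '[{"fingers":0.44,"xyz":[-0.36,0,0],"rotation":[0,0,0]},{"fingers":0.44,"xyz":[0,0,0.3],"rotation":[0,0,0]},{"fingers":0.44,"xyz":[0,0,0.7],"rotation":[0,0,0]},{"fingers":0.44,"xyz":[0,0,0.7],"rotation":[0,0,0]},{"fingers":0.44,"xyz":[0,0,0],"rotation":[0,0,0]},{"fingers":0.44,"xyz":[0,0,0],"rotation":[0,0,0]}]'
python3 - <<'E'
from look import *
s,RT=look(); save(s,'w4.png')
s,RT=look('top'); save(s,'t4.png')
E
```

```text
t: 6.25
eef_pos: [0.4241, -0.0578, 0.2389]
tool_rot: [[-0.084, 0.996, -0.004], [0.996, 0.084, 0.0], [0.001, -0.004, -1.0]]
ft_force: [0.1, 0.9, 0.4]
grip_width: 0.0376
grip_force: 0.0
t 6.3 tcp [ 0.4247 -0.058   0.2399]
wrist stripe [290 247   3  21  57] [ 0.4165 -0.0336  0.117 ]
wrist stripe [342 247   3  22  63] [ 0.4308 -0.0325  0.117 ]
wrist stripe [296 248  43  21 863] [ 0.4237 -0.0333  0.117 ]
t 6.35 tcp [ 0.4252 -0.0582  0.2406]
top stripe [366 253   2   4   6] [ 0.4261 -0.1559  0.117 ]
```

View pics/w4.png

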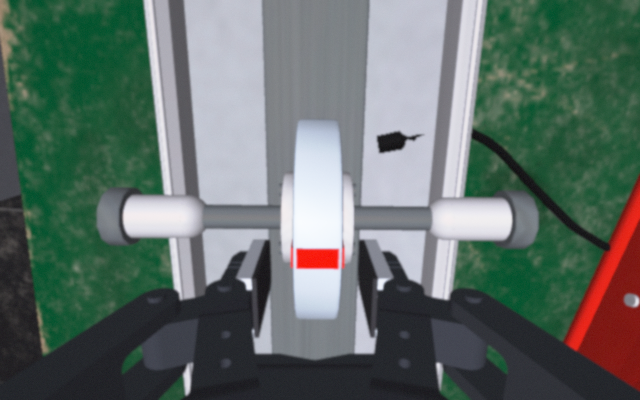

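Wheel b is centred between the fingers, stripe at (317,258), arbor at row 216. I push it the same way.

```bash
python3 -m handwheel '[{"fingers":0.44,"xyz":[0.07,0,0],"rotation":[0,0,0]},{"fingers":0.44,"xyz":[0.06,0,0],"rotation":[0,0,0]},{"fingers":0.44,"xyz":[0.03,0,0],"rotation":[0,0,0]},{"fingers":0.44,"xyz":[0.03,0,0],"rotation":[0,0,0]},{"fingers":0.44,"xyz":[0.03,0,0],"rotation":[0,0,0]},{"fingers":0.44,"xyz":[0.03,0,0],"rotation":[0,0,0]},{"fingers":0.44,"xyz":[0.03,0,0],"rotation":[0,0,0]},{"fingers":0.44,"xyz":[0.03,0,0],"rotation":[0,0,0]}]'
python3 -m handwheel '[{"fingers":0.44,"xyz":[0.03,0,0],"rotation":[0,0,0]},{"fingers":0.44,"xyz":[0.03,0,0],"rotation":[0,0,0]},{"fingers":0.44,"xyz":[0.03,0,0],"rotation":[0,0,0]},{"fingers":0.44,"xyz":[0.03,0,0],"rotation":[0,0,0]},{"fingers":0.44,"xyz":[0.03,0,0],"rotation":[0,0,0]},{"fingers":0.44,"xyz":[0.03,0,0],"rotation":[0,0,0]},{"fingers":0.44,"xyz":[0.03,0,0],"rotation":[0,0,0]},{"fingers":0.44,"xyz":[0.03,0,0],"rotation":[0,0,0]}]' | head -3
python3 look.py wrist
python3 -m handwheel '[{"fingers":0.44,"xyz":[0.03,0,0],"rotation":[0,0,0]},{"fingers":0.44,"xyz":[0.03,0,0],"rotation":[0,0,0]},{"fingers":0.44,"xyz":[0.03,0,0],"rotation":[0,0,0]},{"fingers":0.44,"xyz":[0.03,0,0],"rotation":[0,0,0]},{"fingers":0.44,"xyz":[0.02,0,0],"rotation":[0,0,0]},{"fingers":0.44,"xyz":[0.02,0,0],"rotation":[0,0,0]},{"fingers":0.44,"xyz":[0.02,0,0],"rotation":[0,0,0]},{"fingers":0.44,"xyz":[0.01,0,0],"rotation":[0,0,0]}]' | head -3
python3 - <<'E'
from look import *
s,RT=look(); save(s,'w5.png')
E
python3 -m handwheel '[{"fingers":0.44,"xyz":[-0.5,0,0],"rotation":[0,0,0]},{"fingers":0.44,"xyz":[-0.5,0,-0.6],"rotation":[0,0,0]},{"fingers":0.44,"xyz":[-0.5,0,-1],"rotation":[0,0,0]},{"fingers":0.44,"xyz":[-0.9,0,-0.2],"rotation":[0,0,0]},{"fingers":0.44,"xyz":[-0.9,0,0],"rotation":[0,0,0]},{"fingers":0.44,"xyz":[-0.5,0,0],"rotation":[0,0,0]},{"fingers":0.44,"xyz":[0,0,0],"rotation":[0,0,0]}]' | head -2
python3 look.py wrist top
```

```text
t: 7.02
eef_pos: [0.4238, -0.0464, 0.2398]
tool_rot: [[-0.082, 0.997, 0.0], [0.997, 0.082, -0.0], [-0.0, 0.0, -1.0]]
ft_force: [0.5, -0.9, 0.7]
grip_width: 0.0373
grip_force: 0.5
t: 7.68
eef_pos: [0.4229, -0.0367, 0.2397]
tool_rot: [[-0.083, 0.997, -0.0], [0.997, 0.083, -0.0], [-0.0, -0.0, -1.0]]
t 7.7333 tcp [ 0.4229 -0.0364  0.2397]
wrist stripe [287 201   3  21  60] [0.4132 0.0015 0.117 ]
wrist stripe [293 200  41  21 857] [0.4198 0.0022 0.117 ]
wrist stripe [336 201   4  21  57] [0.4263 0.0027 0.117 ]
t: 8.4
eef_pos: [0.4223, -0.0291, 0.2397]
tool_rot: [[-0.083, 0.997, -0.0], [0.997, 0.083, 0.0], [0.0, -0.0, -1.0]]
t 8.45 tcp [ 0.4223 -0.029   0.2397]
wrist stripe [287 204   3  22  62] [0.4127 0.0079 0.117 ]
wrist stripe [293 204  41  21 859] [0.4193 0.0085 0.117 ]
wrist stripe [337 204   3  22  63] [0.4259 0.0089 0.117 ]
t: 9.03
eef_pos: [0.4347, -0.1837, 0.3099]
t 9.0833 tcp [ 0.4346 -0.1813  0.3093]
wrist stripe [292 180  25  12 298] [ 0.4282 -0.153   0.117 ]
wrist stripe [319 181   1  10  10] [ 0.435  -0.1524  0.117 ]
t 9.1333 tcp [ 0.4346 -0.1796  0.3089]
```

```bash
python3 -m handwheel '[{"fingers":0.44,"xyz":[-0.08,-0.12,0],"rotation":[0,0,0]},{"fingers":0.44,"xyz":[0,0,0],"rotation":[0,0,0]},{"fingers":0.44,"xyz":[0,0,0],"rotation":[0,0,0]},{"fingers":0.44,"xyz":[0,0,0],"rotation":[0,0,0]}]' |head -2
python3 - <<'E'
from look import *
s,RT=look(); s,RT=look('top'); a=s['frame']
b=look('scene')[0]['frame']
A=cv2.resize(a[225:295,240:410],None,fx=4,fy=4,interpolation=cv2.INTER_CUBIC)
B=cv2.resize(b[160:310,210:380],None,fx=4*.5,fy=4*.5,interpolation=cv2.INTER_CUBIC)
B=cv2.copyMakeBorder(B,0,0,0,A.shape[1]-B.shape[1],cv2.BORDER_CONSTANT)
cv2.imwrite('pics/c2.png',np.vstack([A,B])[:,:,::-1])
E
```

```text
t: 9.47
eef_pos: [0.4303, -0.1821, 0.3089]
t 9.5167 tcp [ 0.4304 -0.1823  0.309 ]
wrist stripe [303 185  25  13 298] [ 0.4289 -0.1561  0.117 ]
wrist stripe [330 186   1   4   4] [ 0.4356 -0.1537  0.117 ]
wrist stripe [330 192   1   5   5] [ 0.4359 -0.1567  0.117 ]
t 9.5667 tcp [ 0.4304 -0.1824  0.309 ]
top stripe [366 253   3   5  10] [ 0.4251 -0.1566  0.117 ]
top stripe [315 256   2   3   5] [ 0.4187 -0.0181  0.117 ]
t 9.6167 tcp [ 0.4304 -0.1825  0.309 ]
scene stripe [276 195   6   7  12] [ 0.4183 -0.0206  0.117 ]
```

View pics/c2.png

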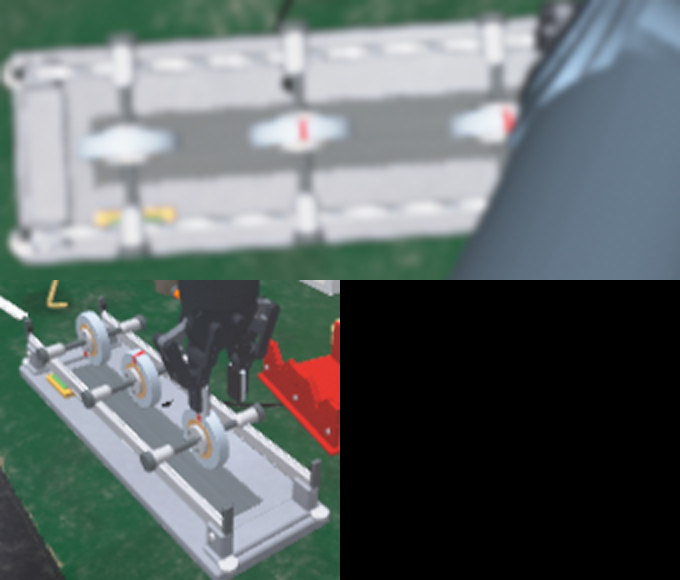

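Wheel a stands with its stripe low, at the bottom of the scene crop, so it stays where it was left. Wheel b (stripe at crop (303,128)) only tilted and came back with its stripe up. Now wheel c.

```bash
python3 -m handwheel '[{"fingers":0.44,"xyz":[0,-0.02,0.7],"rotation":[0,0,0]},{"fingers":0.44,"xyz":[0,0,0.7],"rotation":[0,0,0]},{"fingers":0.44,"xyz":[0,0,0.35],"rotation":[0,0,0]},{"fingers":0.44,"xyz":[0,0,0],"rotation":[0,0,0]},{"fingers":0.44,"xyz":[0.1,0,0],"rotation":[0,0,0]},{"fingers":0.44,"xyz":[0.07,0,0],"rotation":[0,0,0]},{"fingers":0.44,"xyz":[0.03,0,0],"rotation":[0,0,0]},{"fingers":0.44,"xyz":[0.03,0,0],"rotation":[0,0,0]}]'
python3 look.py wrist
python3 -m handwheel '[{"fingers":0.44,"xyz":[0.03,0,0],"rotation":[0,0,0]},{"fingers":0.44,"xyz":[0.03,0,0],"rotation":[0,0,0]},{"fingers":0.44,"xyz":[0.03,0,0],"rotation":[0,0,0]},{"fingers":0.44,"xyz":[0.03,0,0],"rotation":[0,0,0]},{"fingers":0.44,"xyz":[0.03,0,0],"rotation":[0,0,0]},{"fingers":0.44,"xyz":[0.03,0,0],"rotation":[0,0,0]},{"fingers":0.44,"xyz":[0.03,0,0],"rotation":[0,0,0]},{"fingers":0.44,"xyz":[0.03,0,0],"rotation":[0,0,0]}]' | head -3
python3 look.py wrist top
```

```text
t: 10.28
eef_pos: [0.4292, -0.1735, 0.24]
tool_rot: [[-0.083, 0.997, 0.002], [0.997, 0.083, -0.0], [-0.0, 0.002, -1.0]]
ft_force: [0.1, -0.2, -0.3]
grip_width: 0.0376
grip_force: 0.0
t 10.3333 tcp [ 0.4291 -0.1734  0.2398]
wrist stripe [289 269   3  21  58] [ 0.4215 -0.1555  0.117 ]
wrist stripe [295 271  42  20 833] [ 0.4286 -0.1553  0.117 ]
wrist stripe [339 270   3  20  59] [ 0.4354 -0.1545  0.117 ]
t: 11.0
eef_pos: [0.4279, -0.1642, 0.239]
tool_rot: [[-0.083, 0.997, -0.0], [0.997, 0.083, 0.0], [0.0, -0.0, -1.0]]
t 11.05 tcp [ 0.4279 -0.1639  0.2389]
wrist stripe [298 163  40  16 623] [ 0.425  -0.1144  0.117 ]
wrist stripe [293 165   3  19  45] [ 0.419  -0.1156  0.117 ]
wrist stripe [340 165   3  19  49] [ 0.431  -0.1148  0.117 ]
t 11.1 tcp [ 0.4279 -0.164   0.239 ]
top stripe [315 256   2   3   5] [ 0.4187 -0.0181  0.117 ]
```

```bash
python3 -m handwheel '[{"fingers":0.44,"xyz":[0.03,0,0],"rotation":[0,0,0]},{"fingers":0.44,"xyz":[0.03,0,0],"rotation":[0,0,0]},{"fingers":0.44,"xyz":[0.03,0,0],"rotation":[0,0,0]},{"fingers":0.44,"xyz":[0.03,0,0],"rotation":[0,0,0]},{"fingers":0.44,"xyz":[0.03,0,0],"rotation":[0,0,0]},{"fingers":0.44,"xyz":[0.03,0,0],"rotation":[0,0,0]},{"fingers":0.44,"xyz":[0.03,0,0],"rotation":[0,0,0]},{"fingers":0.44,"xyz":[0.03,0,0],"rotation":[0,0,0]}]' | head -3
python3 look.py wrist
python3 -m handwheel '[{"fingers":0.44,"xyz":[0.03,0,0],"rotation":[0,0,0]},{"fingers":0.44,"xyz":[0.02,0,0],"rotation":[0,0,0]},{"fingers":0.44,"xyz":[0.02,0,0],"rotation":[0,0,0]},{"fingers":0.44,"xyz":[0.01,0,0],"rotation":[0,0,0]},{"fingers":0.44,"xyz":[-0.5,0,0],"rotation":[0,0,0]},{"fingers":0.44,"xyz":[-0.1,0,-0.6],"rotation":[0,0,0]},{"fingers":0.44,"xyz":[0,0,-1],"rotation":[0,0,0]},{"fingers":0.44,"xyz":[0,0,-0.2],"rotation":[0,0,0]}]'|head -3
python3 -m handwheel '[{"fingers":0.44,"xyz":[0,0,0],"rotation":[0,0,0]},{"fingers":0.44,"xyz":[0,0,0],"rotation":[0,0,0]},{"fingers":0.44,"xyz":[0,0,0],"rotation":[0,0,0]},{"fingers":0.44,"xyz":[0,0,0],"rotation":[0,0,0]},{"fingers":0.44,"xyz":[0,0,0],"rotation":[0,0,0]},{"fingers":0.44,"xyz":[0,0,0],"rotation":[0,0,0]}]'|head -1
python3 - <<'E'
from look import *
s,RT=look(); a=s['frame']; s,RT=look('top'); b=s['frame'];c=look('scene')[0]['frame']
r=lambda x,f:cv2.resize(x,None,fx=f,fy=f,interpolation=cv2.INTER_CUBIC)
A=r(a[50:,150:500],1); C=r(c[160:310,210:380],2.333); C=C[:350,:]
cv2.imwrite('pics/c3.png',np.hstack([A,C])[:,:,::-1])
E
```

```text
t: 11.77
eef_pos: [0.4271, -0.1546, 0.239]
tool_rot: [[-0.083, 0.997, 0.0], [0.997, 0.083, -0.0], [-0.0, 0.0, -1.0]]
t 11.8167 tcp [ 0.4271 -0.1543  0.239 ]
t: 12.48
eef_pos: [0.4299, -0.1769, 0.3148]
tool_rot: [[-0.081, 0.997, 0.005], [0.997, 0.081, -0.002], [-0.002, 0.005, -1.0]]
t: 12.98
t 13.0333 tcp [ 0.4287 -0.1754  0.3104]
t 13.0833 tcp [ 0.4287 -0.1754  0.3106]
top stripe [315 256   2   3   5] [ 0.4187 -0.0181  0.117 ]
t 13.1333 tcp [ 0.4288 -0.1754  0.3107]
scene stripe [276 195   6   7  12] [ 0.4183 -0.0206  0.117 ]
```

View pics/c3.png

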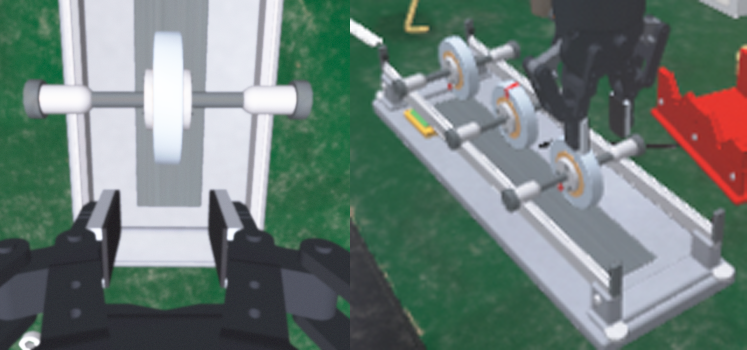

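Wheel c's stripe is off the top (scene crop (562,187)); b's is back at the top (512,88). I measure c's angle.

```bash
cat > ang.py <<'E'
from look import *
def ang(s=None):
    s=s or snapshot('scene'); f=s['frame'].astype(int); R,t=cam(s)
    red=((f[:,:,0]-f[:,:,1]>50)&(f[:,:,0]-f[:,:,2]>40)); red[:, 345:]=0; red[:160]=0; red[310:]=0; red[:,:220]=0
    n,l,q,c=cv2.connectedComponentsWithStats(red.astype(np.uint8))
    for i in range(1,n):
        if q[i][4]<3: continue
        # intersect with ways-frame plane x=-7mm (near face)
        d=R.T@np.array([(c[i][0]-s['cx'])/s['fx'],(c[i][1]-s['cy'])/s['fy'],1]); o=-R.T@t
        th=np.radians(4.6); ex=np.array([np.cos(th),np.sin(th),0]); ey=np.array([-np.sin(th),np.cos(th),0]); m=np.array([.4185,-.045,0])
        k=(-.007-ex@(o-m))/(ex@d); p=o+k*d
        print('stripe px',c[i].round(1),q[i][4],'world',p.round(4),'ways y',round(ey@(p-m),4))
if __name__=="__main__":
    ang()
    s=snapshot('wrist'); RT=cam(s); print('c',px2w(s,317,149,.082,RT))
E
python3 ang.py
```

```text
stripe px [342.7 201.6] 80 world [ 0.4291 -0.2645  0.2322] ways y -0.2197
stripe px [278.5 197.5] 15 world [ 0.4109 -0.0384  0.1286] ways y 0.0072
stripe px [252.3 196.7] 3 world [0.3996 0.1025 0.0616] ways y 0.1485
stripe px [299.6 239.8] 5 world [ 0.4176 -0.1211  0.0576] ways y -0.0758
c [ 0.42732098 -0.13465353  0.082     ]
```

Wheel c rests with its stripe about 150° from the top and wheel a is near 180°, so both look balanced. Wheel b skidded at about 40° instead of rolling, because its heavy side resisted. To roll it properly I'll rest the fingertips lightly on top of its spindle and move along, like a rack. First I hover and look.

```bash
python3 -m handwheel '[{"fingers":0.44,"xyz":[0.7,0.03,0],"rotation":[0,0,0]},{"fingers":0.44,"xyz":[0.9,0.03,0],"rotation":[0,0,0]},{"fingers":0.44,"xyz":[0.9,0.03,0],"rotation":[0,0,0]},{"fingers":0.44,"xyz":[0.9,0.03,0],"rotation":[0,0,0]},{"fingers":0.44,"xyz":[0.3,0,0],"rotation":[0,0,0]},{"fingers":0.44,"xyz":[0,0,0],"rotation":[0,0,0]},{"fingers":0.44,"xyz":[0,0,0],"rotation":[0,0,0]},{"fingers":0.44,"xyz":[0,0,0],"rotation":[0,0,0]}]'
python3 - <<'E'
from look import *
from ang import ang
s,RT=look(); save(s,'w6.png'); look('top'); ang()
f=s['frame'].astype(int)
# arbor row: dark spindle columns near x image ~ 260..290 & 350..380
g=f.sum(2)
for c in (255,265,365,375): print(c,[(v,int(g[v,c])) for v in range(130,270,6)])
E
```

```text
t: 13.9
eef_pos: [0.4215, -0.0286, 0.3111]
tool_rot: [[-0.082, 0.997, 0.0], [0.997, 0.082, -0.001], [-0.001, 0.0, -1.0]]
ft_force: [0.4, -1.2, 0.1]
grip_width: 0.0373
grip_force: 0.0
t 13.95 tcp [ 0.4215 -0.0288  0.3111]
wrist stripe [303 216  25  12 286] [ 0.4213 -0.0181  0.117 ]
wrist stripe [300 221   1   6   6] [ 0.4144 -0.0197  0.117 ]
wrist stripe [329 221   2   6  10] [ 0.4285 -0.0186  0.117 ]
t 14.0 tcp [ 0.4215 -0.0289  0.3111]
stripe px [311.7 173.6] 383 world [ 0.4217 -0.1721  0.2479] ways y -0.1269
stripe px [342.7 201.6] 80 world [ 0.4291 -0.2645  0.2322] ways y -0.2197
stripe px [278.5 197.5] 15 world [ 0.4109 -0.0384  0.1286] ways y 0.0072
stripe px [252.3 196.7] 3 world [0.3996 0.1025 0.0616] ways y 0.1485
stripe px [299.8 240. ] 4 world [ 0.4176 -0.1217  0.0574] ways y -0.0764
255 [(130, 695), (136, 699), (142, 697), (148, 694), (154, 701), (160, 698), (166, 692), (172, 696), (178, 693), (184, 695), (190, 691), (196, 431), (202, 465), (208, 605), (214, 690), (220, 687), (226, 690), (232, 690), (238, 669), (244, 498), (250, 497), (256, 493), (262, 469), (268, 274)]
26
[... 176 characters left out ...]
 696), (220, 694), (226, 693), (232, 692), (238, 664), (244, 159), (250, 112), (256, 102), (262, 104), (268, 113)]
365 [(130, 696), (136, 696), (142, 697), (148, 700), (154, 701), (160, 698), (166, 148), (172, 102), (178, 669), (184, 704), (190, 689), (196, 437), (202, 464), (208, 668), (214, 707), (220, 708), (226, 706), (232, 711), (238, 682), (244, 290), (250, 135), (256, 125), (262, 126), (268, 126)]
375 [(130, 695), (136, 698), (142, 698), (148, 694), (154, 698), (160, 702), (166, 306), (172, 238), (178, 695), (184, 699), (190, 684), (196, 442), (202, 456), (208, 665), (214, 704), (220, 706), (226, 711), (232, 711), (238, 697), (244, 499), (250, 497), (256, 498), (262, 495), (268, 445)]
```

```bash
python3 -m handwheel '[{"fingers":0.44,"xyz":[0.08,0,0.6],"rotation":[0,0,0]},{"fingers":0.44,"xyz":[0,0,0.6],"rotation":[0,0,0]},{"fingers":0.44,"xyz":[0,0,0],"rotation":[0,0,0]},{"fingers":0.44,"xyz":[0,0,0.05],"rotation":[0,0,0]},{"fingers":0.44,"xyz":[0,0,0.05],"rotation":[0,0,0]}]'
python3 - <<'E'
from look import *
s,RT=look(); print(px2w(s,317,201,.082,RT)); f=s['frame'].astype(int).sum(2)
for c in (285,350): print([(v,int(f[v,c])) for v in range(170,260,4)])
print(w2px(s,[.4209,-.0185,.082],RT))
E
```

```text
t: 14.47
eef_pos: [0.4215, -0.0251, 0.2596]
tool_rot: [[-0.081, 0.997, 0.001], [0.997, 0.081, -0.0], [-0.0, 0.001, -1.0]]
ft_force: [-0.3, -0.3, 0.5]
grip_width: 0.0374
grip_force: 0.0
t 14.5167 tcp [ 0.4215 -0.0248  0.2595]
wrist stripe [292 271   3  17  46] [ 0.4143 -0.0176  0.117 ]
wrist stripe [334 271   3  17  47] [ 0.4285 -0.0164  0.117 ]
wrist stripe [297 273  35  16 546] [ 0.4215 -0.0174  0.117 ]
[0.42118385 0.0008542  0.082     ]
[(170, 430), (174, 426), (178, 428), (182, 428), (186, 423), (190, 423), (194, 420), (198, 419), (202, 422), (206, 458), (210, 523), (214, 553), (218, 633), (222, 670), (226, 689), (230, 710), (234, 722), (238, 724), (242, 716), (246, 713), (250, 713), (254, 713), (258, 698)]
[(170, 426), (174, 427), (178, 428), (182, 424), (186, 431), (190, 426), (194, 432), (198, 426), (202, 429), (206, 423), (210, 422), (214, 424), (218, 424), (222, 423), (226, 421), (230, 293), (234, 383), (238, 411), (242, 422), (246, 379), (250, 391), (254, 416), (258, 413)]
[312.61376029 243.49747321]
```

```bash
for i in 1; do python3 -m handwheel '[{"fingers":0.44,"xyz":[0,0,0.04],"rotation":[0,0,0]},{"fingers":0.44,"xyz":[0,0,0.04],"rotation":[0,0,0]}]' | sed -n '2p;4p'; python3 -m handwheel '[{"fingers":0.44,"xyz":[0,0,0.03],"rotation":[0,0,0]},{"fingers":0.44,"xyz":[0,0,0],"rotation":[0,0,0]}]' | sed -n '2p;4p'; done
```

```text
eef_pos: [0.4218, -0.0246, 0.2571]
ft_force: [-5.1, -1.0, 31.6]
eef_pos: [0.4219, -0.0248, 0.2568]
ft_force: [-6.4, -0.4, 31.5]
```

```bash
python3 -m handwheel '[{"fingers":0.44,"xyz":[0,0,-0.04],"rotation":[0,0,0]},{"fingers":0.44,"xyz":[0,0,0],"rotation":[0,0,0]}]' | sed -n '2p;4p'; python3 - <<'E'
from look import *
s,RT=look(); save(s,'w7.png')
E
```

```text
eef_pos: [0.4217, -0.0246, 0.2577]
ft_force: [-2.4, -0.2, 12.6]
t 15.0667 tcp [ 0.4217 -0.0246  0.2576]
wrist stripe [291 275   3  16  35] [ 0.4143 -0.0176  0.117 ]
wrist stripe [333 275   3  16  45] [ 0.4285 -0.0163  0.117 ]
wrist stripe [296 276  35  16 556] [ 0.4215 -0.0172  0.117 ]
```

View pics/w7.png

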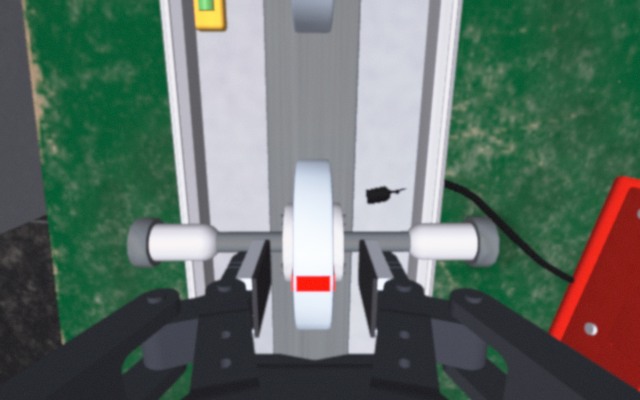

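The tips rest on the spindle with about 12 N, wheel not displaced, stripe at (313,283). I roll it forward.

```bash
python3 -m handwheel '[{"fingers":0.44,"xyz":[0.04,0,-0.01],"rotation":[0,0,0]},{"fingers":0.44,"xyz":[0.06,0,0],"rotation":[0,0,0]},{"fingers":0.44,"xyz":[0.06,0,0],"rotation":[0,0,0]},{"fingers":0.44,"xyz":[0.06,0,0],"rotation":[0,0,0]},{"fingers":0.44,"xyz":[0.06,0,0],"rotation":[0,0,0]}]' | sed -n '2p;4p'; python3 look.py wrist
```

```text
eef_pos: [0.4208, -0.0136, 0.2578]
ft_force: [-2.3, -2.8, 8.7]
t 15.5333 tcp [ 0.4208 -0.0131  0.2578]
wrist stripe [296 196  34  15 491] [0.4182 0.0223 0.117 ]
wrist stripe [292 198   3  16  32] [0.4118 0.0211 0.117 ]
wrist stripe [332 198   3  17  37] [0.4245 0.0218 0.117 ]
```

It rolls (about 50° so far). I continue to about 145° and then let go straight up.

```bash
python3 -m handwheel '[{"fingers":0.44,"xyz":[0.06,0,0],"rotation":[0,0,0]},{"fingers":0.44,"xyz":[0.06,0,0],"rotation":[0,0,0]},{"fingers":0.44,"xyz":[0.06,0,0],"rotation":[0,0,0]},{"fingers":0.44,"xyz":[0.06,0,0],"rotation":[0,0,0]},{"fingers":0.44,"xyz":[0.06,0,0],"rotation":[0,0,0]},{"fingers":0.44,"xyz":[0.06,0,0],"rotation":[0,0,0]},{"fingers":0.44,"xyz":[0.06,0,0],"rotation":[0,0,0]},{"fingers":0.44,"xyz":[0.04,0,0],"rotation":[0,0,0]}]' | sed -n '2p;4p'; python3 ang.py; python3 look.py wrist
```

```text
eef_pos: [0.4193, 0.0049, 0.2578]
ft_force: [-1.6, -1.8, 8.9]
stripe px [311.2 173.3] 400 world [ 0.4216 -0.1704  0.2478] ways y -0.1252
stripe px [342.7 201.6] 80 world [ 0.4291 -0.2645  0.2322] ways y -0.2197
stripe px [252.3 196.7] 3 world [0.3996 0.1025 0.0616] ways y 0.1485
stripe px [270. 211.] 3 world [0.4071 0.0094 0.0657] ways y 0.0551
stripe px [299.8 240. ] 4 world [ 0.4176 -0.1217  0.0574] ways y -0.0764
c [0.41718644 0.05304982 0.082     ]
t 16.35 tcp [0.4193 0.0051 0.2578]
```

b's stripe is now at z .066, below the arbor, in the lower half. I let go and watch.

```bash
python3 -m handwheel '[{"fingers":0.44,"xyz":[0,0,-1],"rotation":[0,0,0]},{"fingers":0.44,"xyz":[0,0,-0.6],"rotation":[0,0,0]},{"fingers":0.44,"xyz":[0,0,0],"rotation":[0,0,0]},{"fingers":0.44,"xyz":[0,0,0],"rotation":[0,0,0]},{"fingers":0.44,"xyz":[0,0,0],"rotation":[0,0,0]},{"fingers":0.44,"xyz":[0,0,0],"rotation":[0,0,0]},{"fingers":0.44,"xyz":[0,0,0],"rotation":[0,0,0]},{"fingers":0.44,"xyz":[0,0,0],"rotation":[0,0,0]}]' | sed -n '2p;4p'; python3 look.py wrist top
python3 -m handwheel '[{"fingers":0.44,"xyz":[0,0,0],"rotation":[0,0,0]},{"fingers":0.44,"xyz":[0,0,0],"rotation":[0,0,0]},{"fingers":0.44,"xyz":[0,0,0],"rotation":[0,0,0]},{"fingers":0.44,"xyz":[0,0,0],"rotation":[0,0,0]},{"fingers":0.44,"xyz":[0,0,0],"rotation":[0,0,0]},{"fingers":0.44,"xyz":[0,0,0],"rotation":[0,0,0]},{"fingers":0.44,"xyz":[0,0,0],"rotation":[0,0,0]},{"fingers":0.44,"xyz":[0,0,0],"rotation":[0,0,0]}]' | sed -n '2p'; python3 look.py wrist wrist;python3 ang.py
```

```text
eef_pos: [0.4184, 0.0051, 0.32]
ft_force: [0.2, -0.9, 1.0]
t 17.0667 tcp [0.4185 0.0051 0.3201]
wrist stripe [303 308  27   9 114] [ 0.4235 -0.0399  0.117 ]
t 17.1167 tcp [0.4185 0.0051 0.3202]
eef_pos: [0.4187, 0.0052, 0.3206]
t 17.8333 tcp [0.4187 0.0052 0.3206]
wrist stripe [301 281   2   9  16] [ 0.4147 -0.0237  0.117 ]
wrist stripe [328 281   2   9  15] [ 0.429 -0.022  0.117]
wrist stripe [304 282  23   9 203] [ 0.4219 -0.0234  0.117 ]
t 17.8833 tcp [0.4187 0.0052 0.3206]
wrist stripe [301 277   2   9  12] [ 0.4144 -0.0214  0.117 ]
wrist stripe [304 277  23  10 223] [ 0.4216 -0.0208  0.117 ]
wrist stripe [328 277   2   9  17] [ 0.4288 -0.0198  0.117 ]
stripe px [311.  173.2] 403 world [ 0.4215 -0.17    0.2478] ways y -0.1248
stripe px [342.7 201.6] 80 world [ 0.4291 -0.2645  0.2322] ways y -0.2197
stripe px [278.7 197.6] 14 world [ 0.411  -0.0392  0.1287] ways y 0.0064
stripe px [252.3 196.7] 3 world [0.3996 0.1025 0.0616] ways y 0.1485
stripe px [299.6 239.8] 5 world [ 0.4176 -0.1211  0.0576] ways y -0.0758
c [0.41746214 0.04469062 0.082     ]
```

b swung straight back with its stripe to the top, so b is the heavy one. I hover over it and check that it has settled.

```bash
python3 -m handwheel '[{"fingers":0.44,"xyz":[-0.32,0,0],"rotation":[0,0,0]},{"fingers":0.44,"xyz":[-0.3,0,0],"rotation":[0,0,0]},{"fingers":0.44,"xyz":[0,0,0.3],"rotation":[0,0,0]},{"fingers":0.44,"xyz":[0,0,0],"rotation":[0,0,0]},{"fingers":0.44,"xyz":[0,0,0],"rotation":[0,0,0]},{"fingers":0.44,"xyz":[0,0,0],"rotation":[0,0,0]},{"fingers":0.44,"xyz":[0,0,0],"rotation":[0,0,0]},{"fingers":0.44,"xyz":[0,0,0],"rotation":[0,0,0]}]' | sed -n '2p;4p'; python3 look.py wrist
python3 -m handwheel '[{"fingers":0.44,"xyz":[0,0,0],"rotation":[0,0,0]},{"fingers":0.44,"xyz":[0,0,0],"rotation":[0,0,0]},{"fingers":0.44,"xyz":[0,0,0],"rotation":[0,0,0]}]' | sed -n '2p'; python3 look.py wrist; python3 look.py top;
```

```text
eef_pos: [0.4209, -0.0193, 0.3089]
ft_force: [0.5, -1.1, 0.6]
t 18.7 tcp [ 0.4208 -0.0193  0.3089]
wrist stripe [303 233  25  12 275] [ 0.4213 -0.0164  0.117 ]
wrist stripe [329 233   2  11  14] [ 0.4283 -0.0159  0.117 ]
eef_pos: [0.4207, -0.0195, 0.3087]
t 19.0 tcp [ 0.4207 -0.0195  0.3087]
wrist stripe [303 233  25  12 291] [ 0.4212 -0.0164  0.117 ]
wrist stripe [300 238   1   6   6] [ 0.4142 -0.018   0.117 ]
wrist stripe [329 239   2   5   8] [ 0.4284 -0.0171  0.117 ]
t 19.05 tcp [ 0.4207 -0.0196  0.3087]
```

```bash
python3 -m handwheel '[{"fingers":0.44,"xyz":[0.07,0.02,0.4],"rotation":[0,0,0]},{"fingers":0.44,"xyz":[0,0,0.4],"rotation":[0,0,0]},{"fingers":0.44,"xyz":[0,0,0.03],"rotation":[0,0,0]},{"fingers":0.25,"xyz":[0,0,0],"rotation":[0,0,0]},{"fingers":0,"xyz":[0,0,0],"rotation":[0,0,0]},{"fingers":0,"xyz":[0,0,0],"rotation":[0,0,0]},{"fingers":0,"xyz":[0,0,0],"rotation":[0,0,0]},{"fingers":0,"xyz":[0,0,0],"rotation":[0,0,0]}]'
```

```text
t: 19.72
eef_pos: [0.4216, -0.0168, 0.276]
tool_rot: [[-0.083, 0.997, 0.001], [0.997, 0.083, 0.0], [-0.0, 0.001, -1.0]]
ft_force: [0.5, -1.1, 1.9]
grip_width: 0.012
grip_force: 60.8
```

```bash
python3 -m handwheel '[{"fingers":0,"xyz":[0,0,-0.2],"rotation":[0,0,0]},{"fingers":0,"xyz":[0,0,-0.4],"rotation":[0,0,0]},{"fingers":0,"xyz":[0,0,-0.6],"rotation":[0,0,0]},{"fingers":0,"xyz":[0,0,-0.6],"rotation":[0,0,0]},{"fingers":0,"xyz":[0,0,-0.4],"rotation":[0,0,0]},{"fingers":0,"xyz":[0,0,0],"rotation":[0,0,0]}]'
python3 - <<'E'
from look import *
s,RT=look(); a=s['frame']; t=snapshot('top')['frame']; 
A=cv2.resize(a,(400,250)); B=cv2.resize(t[140:290,240:420],(400,333))
cv2.imwrite('pics/c4.png',np.vstack([A,B])[:,:,::-1])
E
```

```text
t: 20.22
eef_pos: [0.4221, -0.0169, 0.3663]
tool_rot: [[-0.082, 0.997, 0.005], [0.997, 0.082, 0.002], [0.001, 0.005, -1.0]]
ft_force: [1.4, -0.6, -3.8]
grip_width: 0.0124
grip_force: 60.2
t 20.2667 tcp [ 0.4216 -0.0166  0.3646]
wrist stripe [298 269  32  14 443] [ 0.4262 -0.0617  0.117 ]
```

View pics/c4.png

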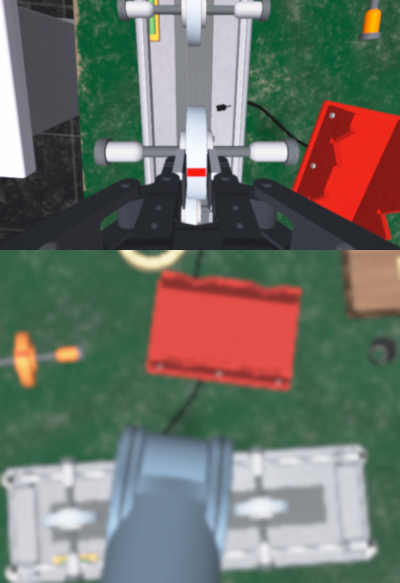

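b is lifted level, its stripe at about (314,275) in the full image, and a and c are undisturbed. I fit the rest's pose from the first top and scene pictures.

```bash
cat > fit.py <<'E'
from h import *
from scipy.optimize import minimize
S={n:snapshot(n) for n in('top','scene')}; M={}
seed={'top':(341,176),'scene':(378,215)}
for n,s in S.items():
    im=cv2.imread(f'pics/{n}0.png').astype(int); r=((im[:,:,2]-im[:,:,1]>60)&(im[:,:,2]-im[:,:,0]>60)).astype(np.uint8)
    k,l,st,c=cv2.connectedComponentsWithStats(r); i=min((j for j in range(1,k) if st[j][4]>500),key=lambda j:np.hypot(*(c[j]-seed[n])))
    pts=cv2.findNonZero((l==i).astype(np.uint8)); h=cv2.convexHull(pts); m=np.zeros((1600,2560),np.uint8)
    cv2.fillConvexPoly(m,h*4+2,1); m=cv2.dilate(m,np.ones((5,5))); M[n]=m; print(n,st[i],c[i])
def pts(x,y,th,H):
    o=[]
    for z,a in((0,.066),(H,.059)):
        for sx in(-1,1):
            for sy in(-1,1):
                X,Y=sx*a,sy*.098; o.append([x+np.cos(th)*X-np.sin(th)*Y,y+np.sin(th)*X+np.cos(th)*Y,z])
    return o
def cost(p,each=False):
    o=[]
    for n,s in S.items():
        RT=cam(s); q=np.array([w2px(s,w,RT) for w in pts(*p[:4])]); h=cv2.convexHull((q*4+2).round().astype(np.int32)); m=np.zeros_like(M[n]); cv2.fillConvexPoly(m,h,1)
        o.append(1-(m&M[n]).sum()/(m|M[n]).sum())
    return o if each else sum(o)
best=None
for H in(.06,.07,.08):
    r=minimize(cost,[.66,-.092,-.11,H],method='Nelder-Mead',options=dict(initial_simplex=np.array([.66,-.092,-.11,H])+np.vstack([np.zeros(4),np.diag([.01,.01,.04,.01])])))
    print(r.x.round(4),np.degrees(r.x[2]),cost(r.x,True))
    if best is None or r.fun<best.fun: best=r
x,y,th,H=best.x
for nm,Y in(('left',.047),('right',-.047)): print(nm,x-np.sin(th)*Y,y+np.cos(th)*Y)
E
python3 fit.py
```

```text
top [ 306  149   70   54 2991] [340.36509529 176.06653293]
scene [ 339  181   80   67 3016] [381.12566313 216.1704244 ]
[ 0.6684 -0.0927 -0.1264  0.0665] -7.241604076785853 [np.float64(0.05313692978058848), np.float64(0.04611534598857403)]
[ 0.6681 -0.0928 -0.1233  0.0668] -7.06306502475835 [np.float64(0.0506873349143), np.float64(0.04671698485521192)]
[ 0.6685 -0.0911 -0.1128  0.0672] -6.463720625678878 [np.float64(0.054216054736436314), np.float64(0.05278554035724203)]
left 0.6738749752867649 -0.04619535733186435
right 0.6623165701013195 -0.13948202985033864
```

```bash
python3 -m handwheel '[{"fingers":0,"xyz":[0,0,0],"rotation":[0,0,0.57]},{"fingers":0,"xyz":[0,0,0],"rotation":[0,0,0.57]},{"fingers":0,"xyz":[0,0,0],"rotation":[0,0,0.56]},{"fingers":0,"xyz":[0,0.4,0],"rotation":[0,0,0]},{"fingers":0,"xyz":[0.01,0.7,0],"rotation":[0,0,0]},{"fingers":0,"xyz":[0.01,0.8,0],"rotation":[0,0,0]},{"fingers":0,"xyz":[0.01,0.8,0],"rotation":[0,0,0]},{"fingers":0,"xyz":[0.01,0.8,0],"rotation":[0,0,0]}]' | sed -n '2,4p'
python3 -m handwheel '[{"fingers":0,"xyz":[0,0.8,0],"rotation":[0,0,0]},{"fingers":0,"xyz":[0,0.8,0],"rotation":[0,0,0]},{"fingers":0,"xyz":[0,0.7,0],"rotation":[0,0,0]},{"fingers":0,"xyz":[0,0.5,0],"rotation":[0,0,0]},{"fingers":0,"xyz":[0,0,0],"rotation":[0,0,0]},{"fingers":0,"xyz":[0,0,0],"rotation":[0,0,0]},{"fingers":0,"xyz":[0,0,0],"rotation":[0,0,0]}]'
python3 - <<'E'
from look import *
st=readout.state(); print(st['eef_pos']); s=snapshot('wrist'); RT=cam(s); f=s['frame'].astype(int)
R=(f[:,:,0]-f[:,:,1]>60)&(f[:,:,0]-f[:,:,2]>60)
# predicted rest plate tops/corners vs red mask in wrist view
x,y,th=.6682,-.0925,-.123
W=lambda X,Y,Z: w2px(s,[x+np.cos(th)*X-np.sin(th)*Y,y+np.sin(th)*X+np.cos(th)*Y,Z],RT).round(0)
for X in(-.066,.066): print('base corner',X,W(X,.098,.0))
for X in(-.056,.056): print('plate end top',X,W(X,.098,.067), 'vee',W(X,.047,.047))
for v in range(0,260,12):
    u=np.flatnonzero(R[v]); 
    if len(u): g=np.split(u,np.flatnonzero(np.diff(u)>3)+1); print(v,[(int(a[0]),int(a[-1])) for a in g if len(a)>2])
E
```

```text
eef_pos: [0.5613, -0.0321, 0.3614]
tool_rot: [[0.121, 0.993, -0.003], [0.993, -0.121, -0.0], [-0.0, -0.003, -1.0]]
ft_force: [0.3, 0.7, -2.2]
t: 21.67
eef_pos: [0.6707, -0.0457, 0.3614]
tool_rot: [[0.121, 0.993, -0.004], [0.993, -0.121, 0.0], [-0.0, -0.004, -1.0]]
ft_force: [0.3, 0.1, -2.9]
grip_width: 0.0121
grip_force: 60.2
[ 0.67065878 -0.04570302  0.36142337]
base corner -0.066 [246. 118.]
base corner 0.066 [392. 118.]
plate end top -0.056 [242. 122.] vee [250. 185.]
plate end top 0.056 [398. 123.] vee [388. 185.]
120 [(246, 392)]
132 [(238, 401)]
144 [(238, 400)]
156 [(239, 400)]
168 [(241, 398)]
180 [(245, 298), (330, 393)]
192 [(245, 297), (331, 393)]
204 [(243, 296), (331, 394)]
216 [(242, 288), (340, 396)]
228 [(243, 287), (341, 395)]
252 [(244, 255), (264, 267), (361, 393)]
```

The predicted rest outline matches the wrist view (base edges 246 and 392, both exact). I shift 3 mm along the arbor and lower.

```bash
python3 -m handwheel '[{"fingers":0,"xyz":[0,0.08,0.3],"rotation":[0,0,0]},{"fingers":0,"xyz":[0,0,0.6],"rotation":[0,0,0]},{"fingers":0,"xyz":[0,0,0.6],"rotation":[0,0,0]},{"fingers":0,"xyz":[0,0,0.4],"rotation":[0,0,0]},{"fingers":0,"xyz":[0,0,0.2],"rotation":[0,0,0]},{"fingers":0,"xyz":[0,0,0.15],"rotation":[0,0,0]},{"fingers":0,"xyz":[0,0,0.15],"rotation":[0,0,0]},{"fingers":0,"xyz":[0,0,0],"rotation":[0,0,0]}]' | sed -n '2,4p'
python3 -m handwheel '[{"fingers":0,"xyz":[0,0,0.1],"rotation":[0,0,0]},{"fingers":0,"xyz":[0,0,0.1],"rotation":[0,0,0]},{"fingers":0,"xyz":[0,0,0.05],"rotation":[0,0,0]},{"fingers":0,"xyz":[0,0,0],"rotation":[0,0,0]}]' | sed -n '2,4p'
```

```text
eef_pos: [0.6747, -0.0459, 0.2669]
tool_rot: [[0.121, 0.993, -0.0], [0.993, -0.121, 0.0], [0.0, -0.0, -1.0]]
ft_force: [0.6, 0.6, -3.6]
eef_pos: [0.6747, -0.0459, 0.2571]
tool_rot: [[0.121, 0.993, -0.0], [0.993, -0.121, 0.0], [0.0, -0.0, -1.0]]
ft_force: [0.1, 0.3, -3.3]
```

```bash
python3 -m handwheel '[{"fingers":0,"xyz":[0,0,0.05],"rotation":[0,0,0]},{"fingers":0,"xyz":[0,0,0.04],"rotation":[0,0,0]},{"fingers":0,"xyz":[0,0,0],"rotation":[0,0,0]}]' | sed -n '2p;4p'; python3 -m handwheel '[{"fingers":0,"xyz":[0,0,0.03],"rotation":[0,0,0]},{"fingers":0,"xyz":[0,0,0],"rotation":[0,0,0]}]' | sed -n '2p;4p'
```

```text
eef_pos: [0.6747, -0.0459, 0.2536]
ft_force: [-1.0, -0.1, -3.4]
eef_pos: [0.675, -0.0461, 0.2528]
ft_force: [-0.6, 0.0, -2.7]
```

```bash
python3 -m handwheel '[{"fingers":0,"xyz":[0,0,0.025],"rotation":[0,0,0]},{"fingers":0,"xyz":[0,0,0],"rotation":[0,0,0]}]' | sed -n '2p;4p';  python3 -m handwheel '[{"fingers":0.15,"xyz":[0,0,0],"rotation":[0,0,0]},{"fingers":0.3,"xyz":[0,0,0],"rotation":[0,0,0]},{"fingers":0.44,"xyz":[0,0,0],"rotation":[0,0,0]},{"fingers":0.44,"xyz":[0,0,0],"rotation":[0,0,0]},{"fingers":0.44,"xyz":[0,0,-0.3],"rotation":[0,0,0]},{"fingers":0.44,"xyz":[0,0,-0.7],"rotation":[0,0,0]},{"fingers":0.44,"xyz":[0,0,-1],"rotation":[0,0,0]},{"fingers":0.44,"xyz":[0,0,-0.5],"rotation":[0,0,0]}]'; python3 -m handwheel '[{"fingers":0.44,"xyz":[-0.5,-1,-0.3],"rotation":[0,0,0]},{"fingers":0.44,"xyz":[-0.5,-1,0],"rotation":[0,0,0]},{"fingers":0.44,"xyz":[-0.5,-1,0],"rotation":[0,0,0]},{"fingers":0.44,"xyz":[0,0,0],"rotation":[0,0,0]},{"fingers":0.44,"xyz":[0,0,0],"rotation":[0,0,0]},{"fingers":0.44,"xyz":[0,0,0],"rotation":[0,0,0]}]' | sed -n '1,2p'
python3 - <<'E'
from ang import *
ang()
x,y,th=.6682,-.0925,-.123
for n in('top','scene'):
    s=snapshot(n); f=s['frame'].astype(int); RT=cam(s); save(s,'end_'+n+'.png')
    # wheel in rest: bright non-red pixels within predicted disc/arbor area
    red=(f[:,:,0]-f[:,:,1]>60); W=lambda X,Y,Z: w2px(s,[x+np.cos(th)*X-np.sin(th)*Y,y+np.sin(th)*X+np.cos(th)*Y,Z],RT)
    for k in(-.079,-.074,-.064,-.056,-.048,-.03,0,.03,.048,.056,.064,.074,.079):
        q=W(k,.047,.062).round().astype(int); print(n,k,q,f[q[1],q[0]])
    print('rim top',W(0,.047,.094),f[tuple(W(0,.047,.094).round().astype(int)[::-1])])
E
```

```text
eef_pos: [0.6751, -0.0462, 0.2526]
ft_force: [-2.6, 0.7, 4.0]
t: 23.97
eef_pos: [0.6758, -0.0466, 0.3565]
tool_rot: [[0.121, 0.993, 0.005], [0.993, -0.121, -0.001], [-0.0, 0.005, -1.0]]
ft_force: [1.0, -0.9, 0.9]
grip_width: 0.0376
grip_force: 0.0
t: 24.47
eef_pos: [0.559, -0.0873, 0.3635]
stripe px [311.  173.2] 404 world [ 0.4215 -0.1699  0.2478] ways y -0.1248
stripe px [342.8 194.4] 33 world [ 0.4291 -0.2642  0.2467] ways y -0.2193
stripe px [252.3 196.7] 3 world [0.3996 0.1025 0.0616] ways y 0.1485
stripe px [342.3 208.2] 38 world [ 0.4291 -0.2641  0.2181] ways y -0.2193
stripe px [299.8 240. ] 4 world [ 0.4176 -0.1217  0.0574] ways y -0.0764
top -0.079 [322 196] [ 97 116 132]
top -0.074 [322 195] [ 96 113 130]
top -0.064 [323 191] [ 94 111 127]
top -0.056 [323 189] [101 117 133]
top -0.048 [323 186] [146 159 176]
top -0.03 [324 180] [144 148 161]
top 0 [325 170] [217 150 155]
top 0.03 [327 160] [134 124 129]
top 0.048 [327 154] [235 236 238]
top 0.056 [328 152] [233 234 237]
top 0.064 [328 149] [231 233 235]
top 0.074 [329 146] [127 133 137]
top 0.079 [329 144] [75 88 82]
rim top [325.71018886 167.31147474] [239 158 167]
scene -0.079 [343 199] [109  72  72]
scene -0.074 [344 199] [87 88 92]
scene -0.064 [348 198] [143 147 155]
scene -0.056 [350 197] [225 226 233]
scene -0.048 [353 197] [219 219 226]
scene -0.03 [359 195] [ 93 110 103]
scene 0 [369 193] [199 196 200]
scene 0.03 [378 190] [146 100 105]
scene 0.048 [384 189] [233 233 238]
scene 0.056 [386 188] [226 227 233]
scene 0.064 [389 188] [220 220 227]
scene 0.074 [392 187] [123 124 131]
scene 0.079 [393 187] [113 116 122]
rim top [369.51312382 182.34616281] [234 119 125]
```

b is seated: journals at ±56 mm, nuts outside the plates, stripe up. Wheels a and c haven't moved and the gripper is clear, so I hand in.

```bash
python3 -c "
from rig import workorder
print(workorder.finish_job())"
```

```text
the job is handed in; nothing more can be done
None
```

I handed the job in: the heavy-sided wheel was the middle one, and it now sits in the left vees of the red reject rest; the other two stand free on the ways, stripes in the lower half, clear of each other and the end stops.

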